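# Rock the stoneware tub to tip out the onions

### The job

Tip both onions out of the heavy stoneware tub with the stub handle into the steel tray in front of it: take the handle and rock the tub forward over its front base edge, without lifting the tub off the wooden block. Then rock it back, leave it standing upright on the block and let go.

Things in the scene. Friction and masses are not known exactly. Their poses are not given: they have to be found in the camera images.
- tub: Open stoneware tub (mm), 1.1 kg, on a fixed block 60 high. Origin: middle of its front base edge, the edge it rocks on; x forward to the tray, y along the edge, z up. Base x -85..0, y -75..75; walls 110 high, 8 thick, floor 12; front wall leans 30 deg outward to a lip at x 63. Level stub handle behind: x -140..-85, 24 wide (y), 16 high, mid z 95; pinch at x -123, it turns between the pads.
- tray: Shallow steel tray, loose on the counter just ahead of the block: 220 (x) by 280 (y) by 35 mm, walls and floor 4 to 5. Origin: centre of its underside, axes along its sides, x away from the block. The tub's edge stands 6 to 14 mm back from the block's front face; tipped 78 deg, its lip hangs inside the tray, some 25 mm above the floor.
- onion1: Brown onion, round, 54 mm across, 90 g, in the tub at the start. Origin: its middle. The onions roll out once the tub is tipped well past 60 degrees (about 78 is good); beyond some 40 degrees the tub wants to fall forward and the handle must hold it back.
- onion2: Second onion, same as the first, beside it in the tub. Origin as for the first.
Mind the look-alikes: they are no part of the job. What is shaped like the onion2 but green or yellow is not meant. Leave any turquoise or yellow look-alike of the onion1 alone.

How it is judged:
By the outcome, as a careful person would: the job done as asked, in the order asked, and still so for the second after the job is handed in, with the robot touching nothing.
It also fails if it takes over 48 s, if anything falls off the work surface, if the arm or the gripper's body presses on something with over 40 N, if the wrist force passes 120 N, or if a joint passes its speed limit or range.

### The arm

A 7-joint arm with a two-finger parallel gripper is mounted at the origin on the work surface. World frame = base frame: x ahead of the robot, y to its left, z up, the work surface at z = 0. Lengths are in m, angles in degrees, forces in N, time in s.
With the tool pointing down it reaches from about 0.4 to 0.925 m from the base axis. Payload 4.1 kg.
Tool frame: the origin (TCP) lies midway between the tips of the shut fingers; the grasp point (between the pads) lies 19 mm behind it; z points along the fingers, y is the line along which they close (so a half turn about z gives the same grasp; the last joint's range is limited). The gripper opens to 85 mm and grips with 20 to 120 N. Pads are 22 mm wide; open, the fingers measure 114 mm over their backs; the gripper's body (76 mm by 85 mm) begins 54 mm behind the grasp point. The pads swing forward as they close: fully open they stand 13 mm farther back than shut.
Start: joints at [-72.938, 22.827, 2.584, 88.041, -1.071, 69.15, -2.905], TCP at [0.251, 0.6, 0.231] pointing down, gripper open.
Joint ranges: [-161.44, 161.44], [-28.35, 127.94], [-78.24, 83.42], [0, 140.83], [-78.03, 258.03], [13.02, 114.36], [-168.23, 168.23]. Speed limits (degrees/s): [147.25, 147.25, 180, 180, 180, 180, 180].

### API

Orientations are given as [roll, pitch, yaw] about the fixed x, y, z axes, in that order (R = Rz(yaw) Ry(pitch) Rx(roll)).
In Python, from rig import manip gives the robot as it stands.
- The arm moves only by the tool move_arm, never from a script. Its argument "commands" is a list of rows, each an object of numbers: "grip": the closure, from -1 (fully open) to 1 (shut); "x", "y", "z": the shift along the tool's x, y, z in m; "wx", "wy", "wz": the turn, a rotation vector about the tool's x, y, z in rad. A call has 1 to 8 rows; each row is the pose to reach, as a shift and turn from the pose commanded when the call began, along the tool's axes at that moment; what a row does not reach only later rows make up. A row lasts 1/10 s, in which the tool goes at most 50 mm and 8.59 degrees, less where a joint would pass 70% of its speed; a pose out of reach is approached as far as the arm can. A call with a gripper value outside its range is refused whole. The fingers move at their own pace and stop on an object; "grip_force" is the grip in N (left out, the last holds). Time passes only in rows, so rows that repeat a pose let the fingers close. It gives the time, the measured TCP pose, the force, the opening and the grip force at its end, in the units of the state.
- manip.sense(): the state, without advancing time (a new reading comes with each control period).
- manip.grab_frame(name): name is "scene" or "top" or "wrist"; returns a dict with "img" (420x560x3 uint8, blue, green, red), "fx", "fy", "cx", "cy" (pixels), "pose" (4x4, takes a point from camera to world coordinates). Camera axes: x right, y up, looking along -z (the intrinsics and any distortion apply to the point x, -y, -z); pixel columns grow to the right and rows downward; lengths in m; the calibration is good to about 2 mm. The wrist camera is an equidistant fisheye: a pixel r from the principal point sees the ray r / f radians off the axis. A picture is of the moment at which its call begins. There is no depth.
- manip.finish_job(): hands the job in; it is judged then, once.
Trained networks look in a picture, given as the dict that the camera call returned (one of the last four; its "shot" number tells which), for a name from the list of things; names that differ only in an ending like _2 or _b are one class to them, and where a whole thing is asked for, a point or a joint stands for the part that bears it (a point fixed in the world has none). Each returns a list of dicts, best first, with "confidence" (0 to 1); they miss things now and then, are a little off and sometimes report something else, mostly with a low value. They report only what shows in the picture. A call takes as long as a camera call. They do not tell look-alikes from the thing itself.
- manip.look_for(thing, picture): "point" ([x, y, z] in m, in world coordinates, good to about 4 mm: the middle of the surface that is visible of it).
The state is a dict: "time": time; "joint_positions": joint angles; "qd": joint speeds; "joint_torque": joint torques, N m; "position": TCP position; "orientation": TCP orientation; "wrist_force": force on the tool from outside, world axes, zero at the start; "moment": the same for the moment, N m; "grip_width": finger opening in m; "grasp_force": force on a finger pad.
Only numpy, scipy, OpenCV 4.12 (cv2) and the standard library are available. Lean on these libraries where they do the work, as an engineer would, in place of code of your own. Each camera call takes 0.05 s, during which the arm holds its last target. There are 200 camera calls.

## Working session

There is one attempt and no reset: what is moved stays moved. The work goes in short steps, Python scripts to look and compute and a tool call to move; the robot and the scene stay as the last step left them, time stands still between calls to the robot, and variables do not carry over. Pictures are saved under pics/ and viewed, at most 10 in all, crops included, and the job is handed in when it is done.

Besides the shell and the picture viewer there is one more tool, called after "Call:" by a JSON object that holds its "api" and its "payload", one argument or row to a line. move_arm: Moves the arm, as the interface text tells. Its arguments: {"type":"object","properties":{"commands":{"type":"array"},"grip_force":{"type":"number"}},"required":["commands"]}

```bash
mkdir -p pics; ls; python3 - <<'E'
from rig import manip
import cv2,numpy as np
np.set_printoptions(precision=4,suppress=True)
s=manip.sense(); print({k:s[k] for k in('time','position','orientation','wrist_force','grip_width')})
ims=[]
for n in('scene','top'):
    f=manip.grab_frame(n); ims.append(f['img']); print(n,f['fx'],f['fy'],f['cx'],f['cy']); print(np.array(f['pose']), [k for k in f])
    for t in('tub','tray','onion1','onion2'):
        for d in manip.look_for(t,f): print(t,np.round(d['point'],3),round(d['confidence'],2))
    cv2.imwrite(f'pics/{n}0.png',f['img'])
E
```

```text
pics
{'time': 0.0, 'position': array([0.2509, 0.5989, 0.2303]), 'orientation': array([-179.8868,    0.0077,  157.2739]), 'wrist_force': array([ 0.8515, -0.5327,  0.9125]), 'grip_width': 0.08541771460383384}
scene 473.7993575343602 473.7993575343602 282.50993349197444 205.96340510653542
[[ 0.6111 -0.6487  0.4537  0.9838]
 [ 0.7916  0.5002 -0.3509 -0.4155]
 [ 0.0007  0.5736  0.8191  0.8115]
 [ 0.      0.      0.      1.    ]] ['img', 'fx', 'fy', 'cx', 'cy', 'pose', 'shot']
tub [ 0.499 -0.048  0.144] 0.57
tray [ 0.695 -0.116  0.002] 0.95
tray [ 0.533 -0.038  0.115] 0.73
onion1 [ 0.485 -0.328  0.044] 0.94
onion1 [ 0.532 -0.035  0.116] 0.82
onion1 [0.695 0.107 0.043] 0.79
onion1 [ 0.591 -0.372  0.044] 0.62
onion1 [ 0.517 -0.093  0.12 ] 0.61
onion2 [ 0.485 -0.328  0.044] 0.94
onion2 [ 0.532 -0.035  0.116] 0.82
onion2 [0.695 0.107 0.043] 0.79
onion2 [ 0.591 -0.372  0.044] 0.62
onion2 [ 0.517 -0.093  0.12 ] 0.61
top 392.6058886677365 392.6058886677365 281.41647385123616 211.46302799314537
[[ 0.0273  0.9895 -0.1423  0.4468]
 [-0.9991  0.0314  0.0269 -0.1082]
 [ 0.0311  0.1414  0.9895  0.9002]
 [ 0.      0.      0.      1.    ]] ['img', 'fx', 'fy', 'cx', 'cy', 'pose', 'shot']
tray [ 0.715 -0.123  0.006] 0.9
onion1 [0.684 0.118 0.042] 0.86
onion1 [ 0.474 -0.318  0.045] 0.8
onion1 [ 0.52  -0.032  0.121] 0.75
onion1 [ 0.502 -0.093  0.123] 0.72
onion1 [ 0.392 -0.316  0.045] 0.7
onion1 [ 0.573 -0.364  0.043] 0.62
onion2 [0.684 0.118 0.042] 0.86
onion2 [ 0.474 -0.318  0.045] 0.8
onion2 [ 0.52  -0.032  0.121] 0.75
onion2 [ 0.502 -0.093  0.123] 0.72
onion2 [ 0.392 -0.316  0.045] 0.7
onion2 [ 0.573 -0.364  0.043] 0.62
```

View pics/scene0.png

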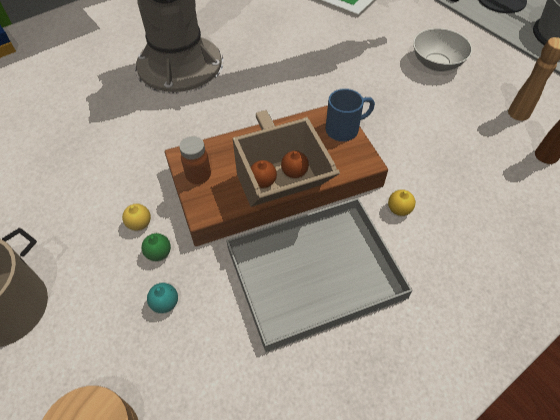

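```bash
python3 - <<'E'
import cv2
i=cv2.imread('pics/top0.png'); cv2.imwrite('pics/top0c.png',cv2.resize(i[60:340,150:420],None,fx=2.1,fy=2.1,interpolation=cv2.INTER_CUBIC))
E
```

```text
(no output)
```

View pics/top0.png

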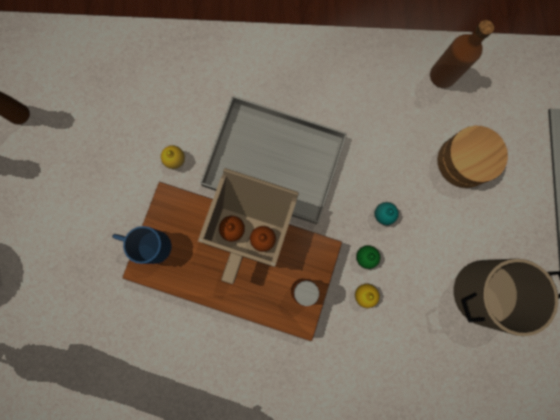

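The scene view shows the tub at (285,160) holding two brown onions at (263,173) and (295,163). The tray is at (318,272), the mug at (345,113) and the jar at (195,160). In the top view the onions are at (231,228) and (262,238), and the handle is at (232,267). The four look-alikes outside the tub are yellow, yellow, green and turquoise, so they are not meant. Next I need an enlarged crop for the corners.

View pics/top0c.png

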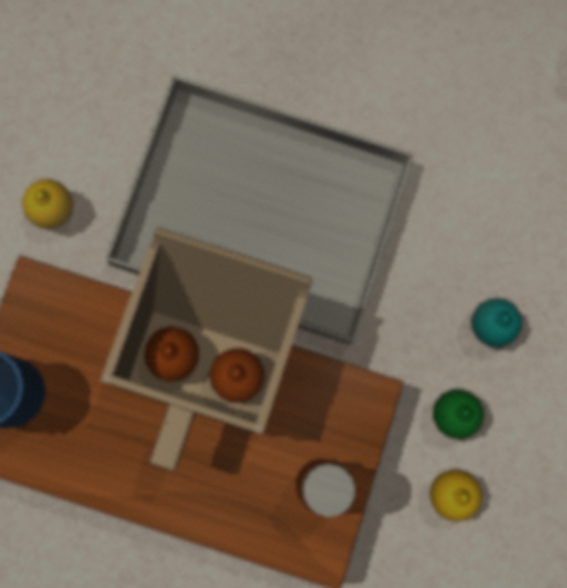

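```bash
python3 - <<'E'
import cv2
i=cv2.imread('pics/scene0.png'); cv2.imwrite('pics/scene0c.png',cv2.resize(i[90:250,160:400],None,fx=3.3,fy=3.3,interpolation=cv2.INTER_CUBIC))
E
```

```text
(no output)
```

View pics/scene0c.png

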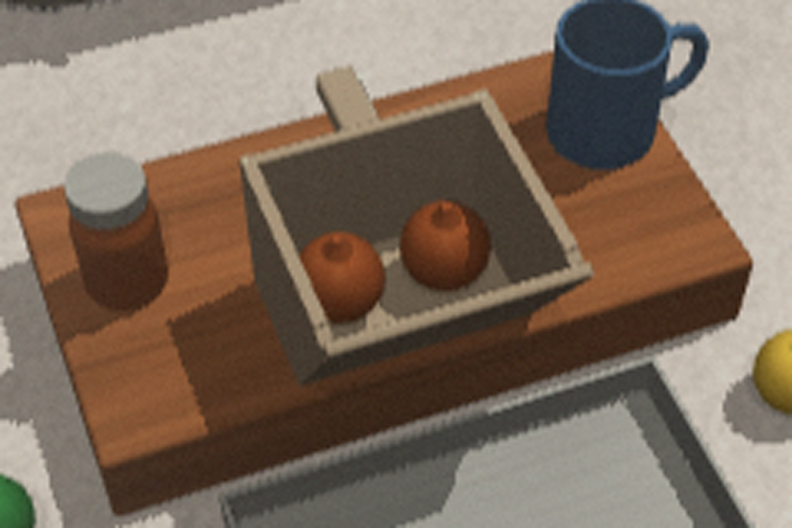

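The crops confirm that the two brown onions are inside the only tub, and the tub corners are clear. I'll fit the poses from the corner pixels.

```bash
cat > fit.py <<'E'
import numpy as np
from scipy.optimize import least_squares
C={'scene':(473.8,282.51,205.96,np.array([[0.6111,-0.6487,0.4537,0.9838],[0.7916,0.5002,-0.3509,-0.4155],[0.0007,0.5736,0.8191,0.8115]])),
'top':(392.61,281.42,211.46,np.array([[0.0273,0.9895,-0.1423,0.4468],[-0.9991,0.0314,0.0269,-0.1082],[0.0311,0.1414,0.9895,0.9002]]))}
def proj(n,P):
    f,cx,cy,T=C[n]; p=(np.atleast_2d(P)-T[:,3])@T[:,:3]
    return np.c_[cx-f*p[:,0]/p[:,2], cy+f*p[:,1]/p[:,2]]
def fit(obs,x0,dof=3):
    def r(v):
        c,s=np.cos(v[2]),np.sin(v[2]); z=v[3] if len(v)>3 else x0[3]
        W=lambda p:np.array([v[0]+c*p[0]-s*p[1],v[1]+s*p[0]+c*p[1],z+p[2]])
        return np.concatenate([(proj(n,W(np.array(p)/1000))[0]-q) for n,p,q in obs])
    s=least_squares(r,x0[:dof]if dof==3 else x0,loss='soft_l1'); return s.x,r(s.x).reshape(-1,2)
if __name__=='__main__':
    np.set_printoptions(precision=4,suppress=True)
    t=lambda a,b:(a/2.1+150-.25,b/2.1+60-.25); s=lambda a,b:(a/3.3+160-.35,b/3.3+90-.35)
    tub=[('top',(63,75,110),t(157,230)),('top',(63,-75,110),t(312,282)),('top',(-85,75,110),t(104,381)),('top',(-85,-75,110),t(262,431)),
     ('top',(-140,12,103),t(151,463)),('top',(-140,-12,103),t(174,469)),
     ('scene',(63,75,110),s(590,272)),('scene',(63,-75,110),s(328,352)),('scene',(-85,75,110),s(486,93)),('scene',(-85,-75,110),s(244,160)),
     ('scene',(-140,12,103),s(350,68)),('scene',(-140,-12,103),s(318,78)),('scene',(0,-75,0),s(305,380))]
    for d in(3,4):
        v,r=fit(tub,[.55,-.08,-.25,.06],d); print(v,np.degrees(v[2])); print(r.T)
    tray=[('top',(110,140,35),t(176,80)),('top',(110,-140,35),t(411,157)),('top',(-110,-140,35),t(350,340)),('top',(-110,140,35),t(110,263)),
     ('scene',(-110,-140,35),(229,246)),('scene',(-110,140,35),(360,204)),('scene',(110,140,35),(409,289)),('scene',(110,-140,35),(267,344))]
    v,r=fit(tray,[.7,-.12,-.25,0.],3); print('tray',v,np.degrees(v[2])); print(r.T)
E
python3 fit.py
```

```text
[ 0.5522 -0.0713 -0.2868] -16.432718732139026
[[-0.1411  1.0715 -1.3182  0.5989 -0.7563  0.6486  2.1378  0.2527  0.4427
  -1.3188  0.7809 -1.1293 -1.4789]
 [-2.3489 -2.7172 -0.2485  1.2768 -0.0191  1.1967  0.3838  1.3812 -1.7399
  -1.1123 -1.9233 -1.8225  1.7575]]
[ 0.5509 -0.0706 -0.2895  0.055 ] -16.589031548124712
[[-0.1598  0.506  -1.3691 -0.0316 -1.0666  0.2453  1.6531  0.1597  0.371
  -1.0397  0.9686 -0.8885 -1.4282]
 [-1.12   -1.4413  0.4609  2.0327  0.4965  1.7199  1.6574  2.3681 -0.3316
   0.0768 -0.5841 -0.5152  2.5372]]
tray [ 0.6942 -0.1104 -0.2923] -16.74633693221777
[[-2.3454  0.7613  1.1052 -3.6328 -2.0303 -0.9159  4.8545 -1.0418]
 [-2.8391 -1.7736  1.0389 -1.8262 -7.7792 -7.9781  0.1158  0.4344]]
```

```bash
cat > go.py <<'E'
import numpy as np
from scipy.spatial.transform import Rotation as R
from rig import manip
np.set_printoptions(precision=4,suppress=True)
def to(p,yaw,tilt=0):
    """tool-frame shift and rotvec to a tool-down pose at world p, yaw deg"""
    s=manip.sense(); A=R.from_euler('xyz',s['orientation'],degrees=True); B=R.from_euler('xyz',[180,tilt,yaw],degrees=True)
    return A.inv().apply(np.array(p)-s['position']),(A.inv()*B).as_rotvec()
E
python3 -c "
from go import *
print(to([.434,-.0365,.27],163.5))"
```

```text
(array([-0.4144, -0.5159, -0.0387]), array([ 0.    ,  0.    , -0.1088]))
```

Call:
{"api": "move_arm", "payload": {
  "commands": [
    {"grip":-1,"z":-0.05},
    {"grip":-1,"x":-0.414,"y":-0.516,"z":-0.05,"wz":-0.109},
    {"grip":-1,"x":-0.414,"y":-0.516,"z":-0.05,"wz":-0.109},
    {"grip":-1,"x":-0.414,"y":-0.516,"z":-0.05,"wz":-0.109},
    {"grip":-1,"x":-0.414,"y":-0.516,"z":-0.05,"wz":-0.109},
    {"grip":-1,"x":-0.414,"y":-0.516,"z":-0.05,"wz":-0.109},
    {"grip":-1,"x":-0.414,"y":-0.516,"z":-0.05,"wz":-0.109},
    {"grip":-1,"x":-0.414,"y":-0.516,"z":-0.05,"wz":-0.109}
  ],
  "grip_force": 40
}}

```text
schema error: expected keys grip, x, y, z, wx, wy, wz
```

```bash
python3 -c "
from go import *
print(to([.434,-.0365,.27],163.5))"
```

```text
(array([-0.4144, -0.5159, -0.0387]), array([ 0.    ,  0.    , -0.1088]))
```

Call:
{"api": "move_arm", "payload": {
  "commands": [
    {"grip":-1,"x":0,"y":0,"z":-0.05,"wx":0,"wy":0,"wz":0},
    {"grip":-1,"x":-0.414,"y":-0.516,"z":-0.05,"wx":0,"wy":0,"wz":-0.109},
    {"grip":-1,"x":-0.414,"y":-0.516,"z":-0.05,"wx":0,"wy":0,"wz":-0.109},
    {"grip":-1,"x":-0.414,"y":-0.516,"z":-0.05,"wx":0,"wy":0,"wz":-0.109},
    {"grip":-1,"x":-0.414,"y":-0.516,"z":-0.05,"wx":0,"wy":0,"wz":-0.109},
    {"grip":-1,"x":-0.414,"y":-0.516,"z":-0.05,"wx":0,"wy":0,"wz":-0.109},
    {"grip":-1,"x":-0.414,"y":-0.516,"z":-0.05,"wx":0,"wy":0,"wz":-0.109},
    {"grip":-1,"x":-0.414,"y":-0.516,"z":-0.05,"wx":0,"wy":0,"wz":-0.109}
  ],
  "grip_force": 40
}}

```text
time: 1.3
position: [0.3481, 0.2611, 0.2816]
orientation: [179.9, 0.0, 163.5]
wrist_force: [1.0, 0.3, 0.3]
grip_width: 0.0854
grasp_force: 0.0
```

```bash
python3 -c "
from go import *
print(to([.434,-.0365,.27],163.5))"
```

```text
(array([-0.1668, -0.261 ,  0.0114]), array([0.0012, 0.0004, 0.0003]))
```

Call:
{"api": "move_arm", "payload": {
  "commands": [
    {"grip":-1,"x":-0.167,"y":-0.261,"z":0.011,"wx":0,"wy":0,"wz":0},
    {"grip":-1,"x":-0.167,"y":-0.261,"z":0.011,"wx":0,"wy":0,"wz":0},
    {"grip":-1,"x":-0.167,"y":-0.261,"z":0.011,"wx":0,"wy":0,"wz":0},
    {"grip":-1,"x":-0.167,"y":-0.261,"z":0.011,"wx":0,"wy":0,"wz":0},
    {"grip":-1,"x":-0.167,"y":-0.261,"z":0.011,"wx":0,"wy":0,"wz":0},
    {"grip":-1,"x":-0.167,"y":-0.261,"z":0.011,"wx":0,"wy":0,"wz":0},
    {"grip":-1,"x":-0.167,"y":-0.261,"z":0.011,"wx":0,"wy":0,"wz":0},
    {"grip":-1,"x":-0.167,"y":-0.261,"z":0.011,"wx":0,"wy":0,"wz":0}
  ]
}}

```text
time: 2.1
position: [0.4339, -0.0364, 0.2705]
orientation: [180.0, 0.0, 163.2]
wrist_force: [0.8, 0.5, -0.3]
grip_width: 0.085
grasp_force: 0.0
```

```bash
python3 - <<'E'
from go import *
import cv2
s=manip.sense(); print(s['position'],s['orientation'],to([.434,-.0365,.27],163.5))
f=manip.grab_frame('wrist'); np.savez('w.npz',pose=f['pose'],k=[f['fx'],f['cx'],f['cy']]); print(f['fx'],f['cx'],f['cy'])
cv2.imwrite('pics/w0.png',f['img'])
E
```

```text
[ 0.4339 -0.0364  0.2705] [179.9802   0.0161 163.2258] (array([-0.0001, -0.    ,  0.0005]), array([ 0.0003,  0.0003, -0.0048]))
325.19226210127806 277.68649228111417 203.1762343313757
```

View pics/w0.png

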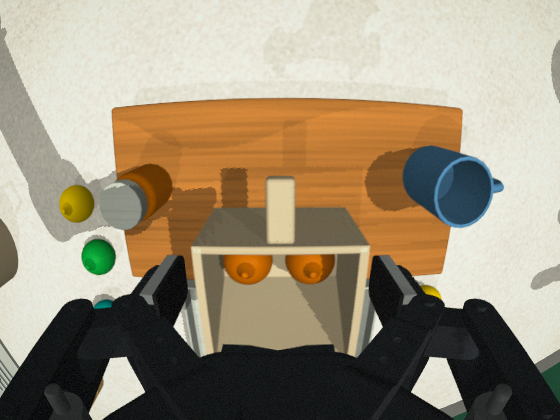

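The wrist view shows the handle end at (267..295,177) and the rear rim corners at (192,247) and (369,246), all centred between the fingers. I'll check this against the fit.

```bash
python3 - <<'E'
import numpy as np
from scipy.optimize import least_squares
np.set_printoptions(precision=4,suppress=True)
w=np.load('w.npz');T=w['pose'];f,cx,cy=w['k']
pts=np.array([(-140,-12,103),(-140,12,103),(-85,-75,110),(-85,75,110),(-85,-12,103),(-85,12,103)])/1000.
obs=np.array([(267,177),(295,177),(192,247),(369,246)])
def pr(v):
    c,s=np.cos(v[2]),np.sin(v[2]);P=np.c_[v[0]+c*pts[:,0]-s*pts[:,1],v[1]+s*pts[:,0]+c*pts[:,1],.06+pts[:,2]]
    p=(P-T[:3,3])@T[:3,:3]; q=np.c_[p[:,0],-p[:,1]]; n=np.linalg.norm(q,axis=1); r=f*np.arctan2(n,-p[:,2])
    return np.c_[cx,cy]+q/n[:,None]*r[:,None]
v0=[.5522,-.0713,-.2868]; print(pr(v0))
s=least_squares(lambda v:(pr(v)[:4]-obs).ravel(),v0); print(s.x,np.degrees(s.x[2])); print(pr(s.x)[:4]-obs)
v=s.x;print('pinch',v[0]-.123*np.cos(v[2]),v[1]-.123*np.sin(v[2]))
print(T)
E
```

```text
[[261.4388 179.9671]
 [291.927  179.7791]
 [187.7744 247.081 ]
 [366.6485 246.0814]
 [262.8197 244.3392]
 [291.4611 244.1787]]
[ 0.5518 -0.0682 -0.29  ] -16.614226628076715
[[-1.4275  1.3127]
 [ 1.0943  1.2386]
 [-0.8851 -1.4926]
 [ 1.2772 -1.1491]]
pinch 0.433920518901396 -0.03305509023903874
[[ 0.2887 -0.9185 -0.2701  0.366 ]
 [ 0.9574  0.2771  0.0809 -0.0154]
 [ 0.0005 -0.2819  0.9594  0.4132]
 [ 0.      0.      0.      1.    ]]
```

```bash
python3 -c "
from go import *
print(to([.434,-.034,.136],163.45))"
```

```text
(array([-0.0002,  0.0003,  0.1343]), array([ 0.0008, -0.0003, -0.0002]))
```

Call:
{"api": "move_arm", "payload": {
  "commands": [
    {"grip":-1,"x":0,"y":0,"z":0.04,"wx":0,"wy":0,"wz":0},
    {"grip":-1,"x":0,"y":0,"z":0.08,"wx":0,"wy":0,"wz":0},
    {"grip":-1,"x":0,"y":0,"z":0.11,"wx":0,"wy":0,"wz":0},
    {"grip":-1,"x":0,"y":0,"z":0.134,"wx":0,"wy":0,"wz":0},
    {"grip":-1,"x":0,"y":0,"z":0.134,"wx":0,"wy":0,"wz":0},
    {"grip":-1,"x":0,"y":0,"z":0.134,"wx":0,"wy":0,"wz":0}
  ]
}}

```text
time: 2.75
position: [0.4339, -0.033, 0.1366]
orientation: [180.0, -0.0, 163.7]
wrist_force: [0.8, -1.3, 1.1]
grip_width: 0.0855
grasp_force: 0.0
```

```bash
python3 - <<'E'
from go import *
import cv2
s=manip.sense(); print(s['position'],s['orientation'],s['wrist_force'],to([.434,-.034,.136],163.45))
cv2.imwrite('pics/w1.png',manip.grab_frame('wrist')['img'])
E
```

```text
[ 0.4339 -0.033   0.1366] [179.9882  -0.0278 163.6671] [ 0.8426 -1.2618  1.1211] (array([-0.0004, -0.0009,  0.0006]), array([ 0.0002, -0.0005,  0.0038]))
```

View pics/w1.png

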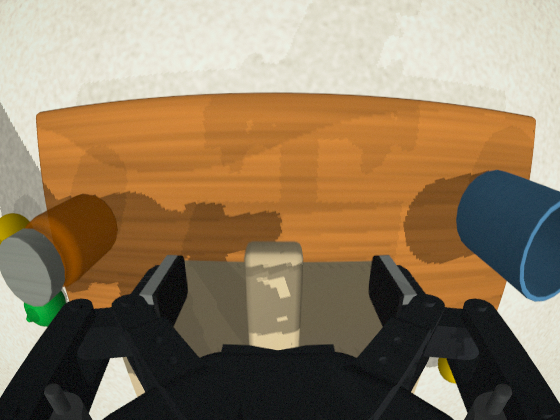

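The handle sits between the pads, at columns 245–303 against a pad middle of about 277. I'll close the gripper.

Call:
{"api": "move_arm", "payload": {
  "commands": [
    {"grip":1,"x":0,"y":0,"z":0,"wx":0,"wy":0,"wz":0},
    {"grip":1,"x":0,"y":0,"z":0,"wx":0,"wy":0,"wz":0},
    {"grip":1,"x":0,"y":0,"z":0,"wx":0,"wy":0,"wz":0},
    {"grip":1,"x":0,"y":0,"z":0,"wx":0,"wy":0,"wz":0},
    {"grip":1,"x":0,"y":0,"z":0,"wx":0,"wy":0,"wz":0},
    {"grip":1,"x":0,"y":0,"z":0,"wx":0,"wy":0,"wz":0}
  ],
  "grip_force": 40
}}

```text
time: 3.4
position: [0.4339, -0.0347, 0.1368]
orientation: [180.0, -0.0, 163.5]
wrist_force: [-2.9, -1.6, 5.1]
grip_width: 0.023
grasp_force: 40.6
```

```bash
python3 - <<'E'
from go import *
s=manip.sense(); print(s['position'],s['orientation'],s['wrist_force'],s['moment'],s['grip_width'],s['grasp_force'])
# arc table in tool axes: tool x = backward (yaw 163.5), z down
for d in range(0,82,6):
    t=np.radians(d);print(d,np.round([-(-123*np.cos(t)+95*np.sin(t)+123),-(123*np.sin(t)+95*np.cos(t)-95)],1))
E
```

```text
[ 0.4339 -0.0347  0.1368] [179.9741  -0.0021 163.4831] [-2.9114 -1.5725  5.0641] [-0.0621  0.4085 -0.0444] 0.023030784241038486 40.572397112846375
0 [-0. -0.]
6 [-10.6 -12.3]
12 [-22.4 -23.5]
18 [-35.4 -33.4]
24 [-49.3 -41.8]
30 [-64.  -48.8]
36 [-79.3 -54.2]
42 [-95.2 -57.9]
48 [-111.3  -60. ]
54 [-127.6  -60.3]
60 [-143.8  -59. ]
66 [-159.8  -56. ]
72 [-175.3  -51.3]
78 [-190.4  -45.1]
```

Call:
{"api": "move_arm", "payload": {
  "commands": [
    {"grip":1,"x":-0.0024,"y":0,"z":-0.0032,"wx":0,"wy":0,"wz":0},
    {"grip":1,"x":-0.0051,"y":0,"z":-0.0063,"wx":0,"wy":0,"wz":0},
    {"grip":1,"x":-0.0106,"y":0,"z":-0.0123,"wx":0,"wy":0,"wz":0},
    {"grip":1,"x":-0.0164,"y":0,"z":-0.0181,"wx":0,"wy":0,"wz":0},
    {"grip":1,"x":-0.0224,"y":0,"z":-0.0235,"wx":0,"wy":0,"wz":0},
    {"grip":1,"x":-0.0224,"y":0,"z":-0.0235,"wx":0,"wy":0,"wz":0}
  ]
}}

```text
time: 4.0
position: [0.456, -0.0414, 0.1607]
orientation: [-180.0, 0.0, 163.5]
wrist_force: [-2.1, 0.0, -1.5]
grip_width: 0.0235
grasp_force: 40.2
```

```bash
python3 - <<'E'
from go import *
import cv2
s=manip.sense(); print(s['position'],s['orientation'],s['wrist_force'],s['moment'],s['grip_width'],s['grasp_force'])
a,b=manip.grab_frame('scene')['img'],manip.grab_frame('top')['img']
c=lambda i:cv2.resize(i,None,fx=2,fy=2,interpolation=cv2.INTER_CUBIC)
cv2.imwrite('pics/t12.png',np.hstack([c(a[80:300,180:380]),c(b[110:330,160:360])]))
E
```

```text
[ 0.456  -0.0414  0.1607] [-179.9937    0.0145  163.4916] [-2.1202  0.0444 -1.5321] [-0.029  0.743 -0.011] 0.023454082213638216 40.16001641750336
```

View pics/t12.png

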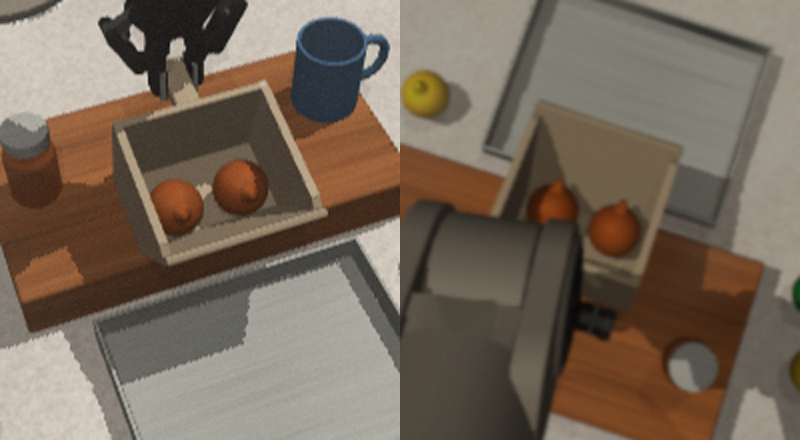

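The left half (scene) shows the tub rocked about 12° with both onions inside, and its front edge still on the block. The right half (top) agrees. The forces are small, so I'll continue.

Call:
{"api": "move_arm", "payload": {
  "commands": [
    {"grip":1,"x":-0.0064,"y":0,"z":-0.0051,"wx":0,"wy":0,"wz":0},
    {"grip":1,"x":-0.013,"y":0,"z":-0.0099,"wx":0,"wy":0,"wz":0},
    {"grip":1,"x":-0.0198,"y":0,"z":-0.0143,"wx":0,"wy":0,"wz":0},
    {"grip":1,"x":-0.0269,"y":0,"z":-0.0183,"wx":0,"wy":0,"wz":0},
    {"grip":1,"x":-0.0341,"y":0,"z":-0.022,"wx":0,"wy":0,"wz":0},
    {"grip":1,"x":-0.0416,"y":0,"z":-0.0253,"wx":0,"wy":0,"wz":0},
    {"grip":1,"x":-0.0492,"y":0,"z":-0.0282,"wx":0,"wy":0,"wz":0},
    {"grip":1,"x":-0.0569,"y":0,"z":-0.0307,"wx":0,"wy":0,"wz":0}
  ]
}}

```text
time: 4.9
position: [0.5104, -0.0575, 0.1907]
orientation: [-180.0, 0.0, 163.5]
wrist_force: [-1.4, -2.5, -5.5]
grip_width: 0.0233
grasp_force: 40.4
```

```bash
python3 - <<'E'
from go import *
s=manip.sense(); print(s['position'],s['orientation'],s['wrist_force'],s['moment'],s['grip_width'],s['grasp_force'])
for d in range(36,82,3):
    t=np.radians(d);print(d,np.round([-(-123*np.cos(t)+95*np.sin(t)+123)+79.3,-(123*np.sin(t)+95*np.cos(t)-95)+54.2],1))
E
```

```text
[ 0.5104 -0.0575  0.1907] [-179.9852    0.0036  163.5084] [-1.4328 -2.4538 -5.4772] [-0.292   0.7221 -0.1289] 0.023282281024305483 40.401012897491455
36 [-0.  0.]
39 [-7.9 -2. ]
42 [-15.9  -3.7]
45 [-23.9  -4.9]
48 [-32.   -5.8]
51 [-40.1  -6.2]
54 [-48.3  -6.1]
57 [-56.4  -5.7]
60 [-64.5  -4.8]
63 [-72.5  -3.5]
66 [-80.5  -1.8]
69 [-88.3   0.3]
72 [-96.    2.9]
75 [-103.6    5.8]
78 [-111.1    9.1]
81 [-118.3   12.9]
```

Call:
{"api": "move_arm", "payload": {
  "commands": [
    {"grip":1,"x":-0.0079,"y":0,"z":-0.0013,"wx":0,"wy":0,"wz":0},
    {"grip":1,"x":-0.0159,"y":0,"z":-0.0025,"wx":0,"wy":0,"wz":0},
    {"grip":1,"x":-0.0239,"y":0,"z":-0.0036,"wx":0,"wy":0,"wz":0},
    {"grip":1,"x":-0.032,"y":0,"z":-0.0044,"wx":0,"wy":0,"wz":0},
    {"grip":1,"x":-0.0401,"y":0,"z":-0.0047,"wx":0,"wy":0,"wz":0},
    {"grip":1,"x":-0.0483,"y":0,"z":-0.0046,"wx":0,"wy":0,"wz":0},
    {"grip":1,"x":-0.0564,"y":0,"z":-0.0042,"wx":0,"wy":0,"wz":0},
    {"grip":1,"x":-0.0564,"y":0,"z":-0.0042,"wx":0,"wy":0,"wz":0}
  ]
}}

```text
time: 5.7
position: [0.5659, -0.074, 0.1951]
orientation: [-180.0, 0.2, 163.5]
wrist_force: [-1.1, -4.6, 4.9]
grip_width: 0.023
grasp_force: 46.0
```

```bash
python3 - <<'E'
from go import *
import cv2
s=manip.sense(); print(s['position'],s['orientation'],s['wrist_force'],s['moment'],s['grip_width'],s['grasp_force'])
a,b=manip.grab_frame('scene')['img'],manip.grab_frame('top')['img']
c=lambda i:cv2.resize(i,None,fx=2,fy=2,interpolation=cv2.INTER_CUBIC)
cv2.imwrite('pics/t57.png',np.hstack([c(a[80:300,180:380]),c(b[110:330,160:360])]))
E
```

```text
[ 0.5659 -0.074   0.1951] [-179.9584    0.1894  163.4921] [-1.1038 -4.5708  4.8719] [-0.7118  0.2304 -0.0489] 0.02298902696730619 45.98629832267761
```

View pics/t57.png

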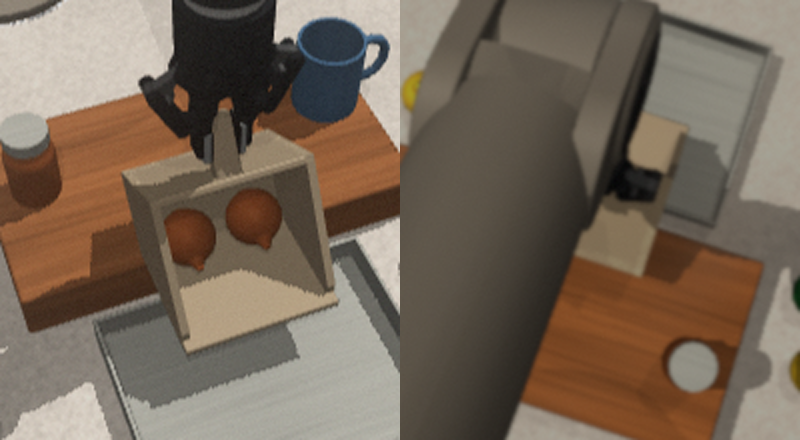

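The tub is at about 57° with its edge on the block and both onions still inside, at (190,238) and (253,217) in the left half. The lip is over the tray. I'll continue slowly to 78°.

Call:
{"api": "move_arm", "payload": {
  "commands": [
    {"grip":1,"x":-0.0081,"y":0,"z":0.0007,"wx":0,"wy":0,"wz":0},
    {"grip":1,"x":-0.0161,"y":0,"z":0.002,"wx":0,"wy":0,"wz":0},
    {"grip":1,"x":-0.0241,"y":0,"z":0.0037,"wx":0,"wy":0,"wz":0},
    {"grip":1,"x":-0.0319,"y":0,"z":0.0058,"wx":0,"wy":0,"wz":0},
    {"grip":1,"x":-0.0396,"y":0,"z":0.0084,"wx":0,"wy":0,"wz":0},
    {"grip":1,"x":-0.0396,"y":0,"z":0.0084,"wx":0,"wy":0,"wz":0}
  ]
}}

```text
time: 6.4
position: [0.6041, -0.0853, 0.1875]
orientation: [-180.0, 0.3, 163.5]
wrist_force: [1.0, -3.9, 5.9]
grip_width: 0.023
grasp_force: 49.5
```

```bash
python3 - <<'E'
from go import *
s=manip.sense(); print(s['position'],s['orientation'],s['wrist_force'],s['moment'],s['grip_width'],s['grasp_force'])
E
```

```text
[ 0.6041 -0.0853  0.1875] [-179.9969    0.2754  163.5008] [ 1.0367 -3.9479  5.9395] [-0.8814  0.1315  0.0361] 0.023022128603341612 49.53261852264404
```

Call:
{"api": "move_arm", "payload": {
  "commands": [
    {"grip":1,"x":-0.0076,"y":0,"z":0.0028,"wx":0,"wy":0,"wz":0},
    {"grip":1,"x":-0.0151,"y":0,"z":0.006,"wx":0,"wy":0,"wz":0},
    {"grip":1,"x":-0.0175,"y":0,"z":0.0072,"wx":0,"wy":0,"wz":0},
    {"grip":1,"x":-0.0175,"y":0,"z":0.0072,"wx":0,"wy":0,"wz":0},
    {"grip":1,"x":-0.0175,"y":0,"z":0.0072,"wx":0,"wy":0,"wz":0},
    {"grip":1,"x":-0.0175,"y":0,"z":0.0072,"wx":0,"wy":0,"wz":0},
    {"grip":1,"x":-0.0175,"y":0,"z":0.0072,"wx":0,"wy":0,"wz":0},
    {"grip":1,"x":-0.0175,"y":0,"z":0.0072,"wx":0,"wy":0,"wz":0}
  ]
}}

```text
time: 7.2
position: [0.6211, -0.0903, 0.1809]
orientation: [180.0, 0.4, 163.5]
wrist_force: [2.0, -4.5, 7.0]
grip_width: 0.0235
grasp_force: 51.0
```

```bash
python3 - <<'E'
from go import *
import cv2
s=manip.sense(); print(s['position'],s['orientation'],s['wrist_force'],s['moment'],s['grip_width'],s['grasp_force'])
f=manip.grab_frame('scene')
for d in manip.look_for('onion1',f): print(np.round(d['point'],3),round(d['confidence'],2))
a=f['img']
cv2.imwrite('pics/t79.png',cv2.resize(a[80:360,150:430],None,fx=2,fy=2,interpolation=cv2.INTER_CUBIC))
E
```

```text
[ 0.6211 -0.0903  0.1809] [179.9856   0.3792 163.5082] [ 1.9676 -4.4759  7.0287] [-0.9782 -0.0496 -0.036 ] 0.02353781489162873 51.03917598724365
[ 0.398 -0.329  0.047] 0.96
[ 0.763 -0.169  0.053] 0.93
[ 0.488 -0.33   0.044] 0.74
[ 0.587 -0.374  0.042] 0.71
[0.696 0.108 0.041] 0.69
```

View pics/t79.png

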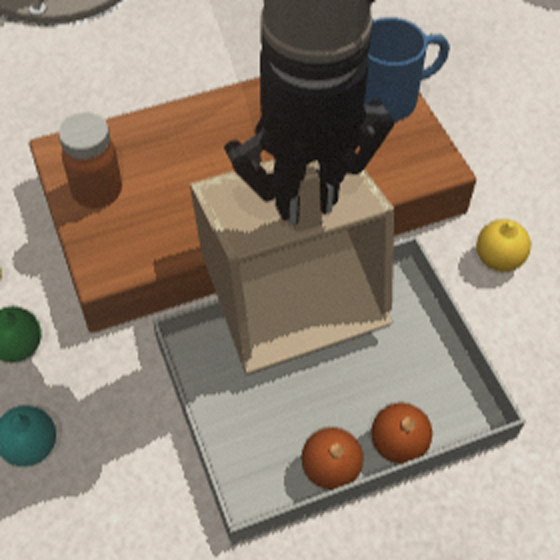

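Both brown onions lie in the tray, at (332,458) and (402,433), and the tub is empty with its edge on the block. I'll rock it back along the same arc.

Call:
{"api": "move_arm", "payload": {
  "commands": [
    {"grip":1,"x":0,"y":0,"z":0,"wx":0,"wy":0,"wz":0},
    {"grip":1,"x":0.0099,"y":0,"z":-0.0044,"wx":0,"wy":0,"wz":0},
    {"grip":1,"x":0.0175,"y":0,"z":-0.0072,"wx":0,"wy":0,"wz":0},
    {"grip":1,"x":0.0252,"y":0,"z":-0.0098,"wx":0,"wy":0,"wz":0},
    {"grip":1,"x":0.033,"y":0,"z":-0.0119,"wx":0,"wy":0,"wz":0},
    {"grip":1,"x":0.041,"y":0,"z":-0.0136,"wx":0,"wy":0,"wz":0},
    {"grip":1,"x":0.049,"y":0,"z":-0.0149,"wx":0,"wy":0,"wz":0},
    {"grip":1,"x":0.0571,"y":0,"z":-0.0156,"wx":0,"wy":0,"wz":0}
  ]
}}

```text
time: 8.1
position: [0.5618, -0.071, 0.193]
orientation: [180.0, -0.3, 163.6]
wrist_force: [0.6, 0.2, -9.3]
grip_width: 0.0234
grasp_force: 47.3
```

Call:
{"api": "move_arm", "payload": {
  "commands": [
    {"grip":1,"x":0.0081,"y":0,"z":-0.0004,"wx":0,"wy":0,"wz":0},
    {"grip":1,"x":0.0163,"y":0,"z":-0.0005,"wx":0,"wy":0,"wz":0},
    {"grip":1,"x":0.0244,"y":0,"z":-0.0002,"wx":0,"wy":0,"wz":0},
    {"grip":1,"x":0.0325,"y":0,"z":0.0006,"wx":0,"wy":0,"wz":0},
    {"grip":1,"x":0.0405,"y":0,"z":0.0017,"wx":0,"wy":0,"wz":0},
    {"grip":1,"x":0.0485,"y":0,"z":0.0034,"wx":0,"wy":0,"wz":0},
    {"grip":1,"x":0.0564,"y":0,"z":0.0052,"wx":0,"wy":0,"wz":0}
  ]
}}

```text
time: 8.8
position: [0.5145, -0.0584, 0.1932]
orientation: [179.9, 0.7, 163.5]
wrist_force: [7.4, -3.6, 13.4]
grip_width: 0.0231
grasp_force: 49.9
```

```bash
python3 - <<'E'
from go import *
s=manip.sense(); print(s['position'],s['orientation'],s['wrist_force'],s['moment'],s['grip_width'],s['grasp_force'])
print(to([.4339,-.0347,.1368],163.5))
E
```

```text
[ 0.5145 -0.0584  0.1932] [179.8847   0.7047 163.4982] [ 7.3792 -3.603  13.3785] [-0.8983 -1.7321  0.0719] 0.02310449526767479 49.880322217941284
(array([ 0.0847, -0.0003,  0.0554]), array([ 0.002 ,  0.0123, -0.    ]))
```

Call:
{"api": "move_arm", "payload": {
  "commands": [
    {"grip":1,"x":0,"y":0,"z":-0.001,"wx":0,"wy":0,"wz":0},
    {"grip":1,"x":0,"y":0,"z":-0.001,"wx":0,"wy":0,"wz":0}
  ]
}}

```text
time: 9.0
position: [0.513, -0.0579, 0.1934]
orientation: [179.9, 0.4, 163.5]
wrist_force: [5.1, -1.8, 7.1]
grip_width: 0.0235
grasp_force: 49.2
```

```bash
python3 - <<'E'
from go import *
s=manip.sense(); print(s['position'],s['orientation'],s['wrist_force'],s['moment'],s['grip_width'],s['grasp_force'])
import cv2
f=manip.grab_frame('scene')
cv2.imwrite('pics/b36.png',cv2.resize(f['img'][80:360,150:430],None,fx=2,fy=2,interpolation=cv2.INTER_CUBIC))
print(to([.4339,-.0347,.1368],163.5))
E
```

```text
[ 0.513  -0.0579  0.1934] [179.889    0.4499 163.4889] [ 5.1348 -1.8029  7.0858] [-0.6264 -1.2285 -0.0524] 0.023492851486841132 49.23061788082123
(array([ 0.0829, -0.0003,  0.0559]), array([ 0.0018,  0.0076, -0.0002]))
```

View pics/b36.png

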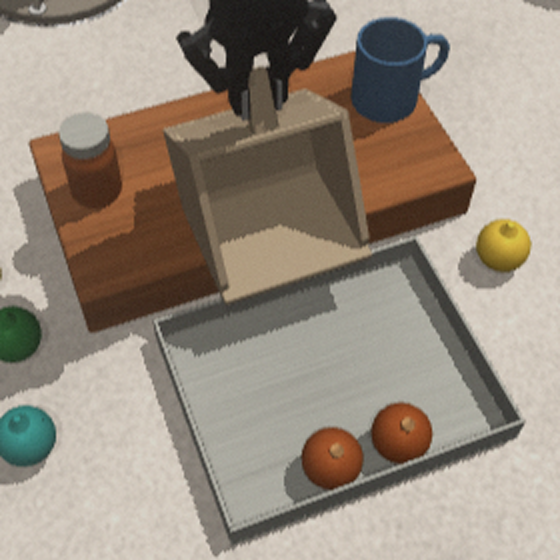

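The tub is back to about 36–40°, still on its edge, and the onions are at rest in the tray. I'll carry on down.

Call:
{"api": "move_arm", "payload": {
  "commands": [
    {"grip":1,"x":0.0077,"y":0,"z":0.0025,"wx":0,"wy":0,"wz":0},
    {"grip":1,"x":0.0153,"y":0,"z":0.0054,"wx":0,"wy":0,"wz":0},
    {"grip":1,"x":0.0228,"y":0,"z":0.0087,"wx":0,"wy":0,"wz":0},
    {"grip":1,"x":0.03,"y":0,"z":0.0124,"wx":0,"wy":0,"wz":0},
    {"grip":1,"x":0.0371,"y":0,"z":0.0164,"wx":0,"wy":0,"wz":0},
    {"grip":1,"x":0.0439,"y":0,"z":0.0208,"wx":0,"wy":0,"wz":0},
    {"grip":1,"x":0.0505,"y":0,"z":0.0256,"wx":0,"wy":0,"wz":0},
    {"grip":1,"x":0.0569,"y":0,"z":0.0307,"wx":0,"wy":0,"wz":0}
  ]
}}

```text
time: 9.85
position: [0.4661, -0.0437, 0.1729]
orientation: [179.5, 1.1, 163.4]
wrist_force: [-12.9, -2.6, 73.0]
grip_width: 0.0234
grasp_force: 66.3
```

```bash
python3 - <<'E'
from go import *
s=manip.sense(); print(s['position'],s['orientation'],s['wrist_force'],s['moment'],s['grip_width'],s['grasp_force'])
print(to([.4339,-.0347,.1368],163.5))
E
```

```text
[ 0.4661 -0.0437  0.1729] [179.4972   1.1113 163.3645] [-12.9474  -2.5691  73.0425] [-1.1777  2.3941 -0.1836] 0.02342586517510412 66.29794836044312
(array([ 0.0341, -0.0009,  0.0355]), array([ 0.0088,  0.0194, -0.0023]))
```

Vertical force has risen to 73 N, so I'll unload it before going on.

Call:
{"api": "move_arm", "payload": {
  "commands": [
    {"grip":1,"x":0,"y":0,"z":-0.008,"wx":0,"wy":0,"wz":0},
    {"grip":1,"x":0,"y":0,"z":-0.01,"wx":0,"wy":0,"wz":0}
  ]
}}

```text
time: 10.05
position: [0.4569, -0.0411, 0.1724]
orientation: [179.8, 0.2, 163.5]
wrist_force: [2.8, -2.6, 4.2]
grip_width: 0.0231
grasp_force: 57.7
```

```bash
python3 - <<'E'
from go import *
s=manip.sense(); print(s['position'],s['orientation'],s['wrist_force'],s['moment'],s['grip_width'],s['grasp_force'])
import cv2
for n in('scene','top','wrist'):
    f=manip.grab_frame(n); cv2.imwrite(f'pics/j_{n}.png',f['img']); np.savez(f'j_{n}.npz',pose=f['pose'],k=[f['fx'],f['cx'],f['cy']])
    for d in manip.look_for('tub',f): print(n,np.round(d['point'],3),round(d['confidence'],2))
E
```

```text
[ 0.4569 -0.0411  0.1724] [179.8366   0.1832 163.4634] [ 2.7978 -2.5506  4.1524] [-0.2563 -0.9157 -0.1208] 0.023111069516579822 57.709330916404724
scene [ 0.499 -0.048  0.112] 0.88
top [ 0.551 -0.088  0.109] 0.61
wrist [ 0.449 -0.041  0.153] 0.68
```

```bash
cat > track.py <<'E'
import numpy as np,cv2
from scipy.optimize import differential_evolution
from fit import proj
np.set_printoptions(precision=4,suppress=True)
V=np.array([(63,75,110),(63,-75,110),(-85,-75,110),(-85,75,110),(0,75,0),(0,-75,0),(53.8,67,110),(53.8,-67,110),(-77,-67,110),(-77,67,110),(-85,-75,0),(-85,75,0)])/1000.
E=[(0,1),(1,2),(3,0),(1,5),(6,7),(7,8),(8,9),(9,6),(5,0)][:8]
S=np.concatenate([V[a]+np.linspace(0.03,.97,40)[:,None]*(V[b]-V[a]) for a,b in E])
def world(v,P):
    x,y,yaw,th,z=v; c,s=np.cos(th),np.sin(th)
    Q=np.c_[c*P[:,0]+s*P[:,2],P[:,1],-s*P[:,0]+c*P[:,2]]; C,D=np.cos(yaw),np.sin(yaw)
    return np.c_[x+C*Q[:,0]-D*Q[:,1],y+D*Q[:,0]+C*Q[:,1],z+Q[:,2]]
def track(files,bounds):
    D={}
    for n,p in files.items():
        g=cv2.GaussianBlur(cv2.imread(p),(3,3),0); e=np.max([cv2.Canny(g[...,k],25,70) for k in range(3)],0); D[n]=np.minimum(cv2.distanceTransform(255-e,cv2.DIST_L2,5),8)
    def cost(v):
        W=world(v,S); t=0
        for n,d in D.items():
            q=proj(n,W).astype(np.float32); t+=cv2.remap(d.astype(np.float32),q[:,:1],q[:,1:],cv2.INTER_LINEAR).mean()
        return t
    r=differential_evolution(cost,bounds,seed=1,maxiter=150,popsize=20,tol=1e-6); return r.x,r.fun
E
python3 - <<'E'
from track import *
B=lambda t0,t1:[(.53,.58),(-.09,-.05),(-.36,-.21),(np.radians(t0),np.radians(t1)),(.055,.072)]
for name,f,b in[('start',{'scene':'pics/scene0.png'},B(-8,15)),('start2',{'scene':'pics/scene0.png','top':'pics/top0.png'},B(-8,15)),('now',{'scene':'pics/j_scene.png'},B(0,40)),('now z.06',{'scene':'pics/j_scene.png'},B(0,40)[:4]+[(.0595,.0605)])]:
    v,c=track(f,b); print(name,v[:3],'yaw',np.degrees(v[2]),'tilt',np.degrees(v[3]),'z',v[4],'cost',c)
E
```

```text
start [ 0.5521 -0.072  -0.2932] yaw -16.796662916062953 tilt -0.4199940192853206 z 0.059012395602024065 cost 0.22846150398254395
start2 [ 0.553  -0.0716 -0.294 ] yaw -16.847690409189543 tilt -0.5933114095483994 z 0.05933403956535748 cost 0.7903520464897156
now [ 0.5574 -0.0879 -0.294 ] yaw -16.84677184529294 tilt 22.00160099930811 z 0.06489781092265966 cost 1.3964857
now z.06 [ 0.5534 -0.0855 -0.2954] yaw -16.927525442411742 tilt 22.720263037152048 z 0.060490134680259315 cost 1.4094107151031494
```

```bash
python3 - <<'E'
import track as T
from track import *
def run(f,tb,lat=.004,zb=(.055,.08)):
    g=cv2.GaussianBlur(cv2.imread(f),(3,3),0); e=np.max([cv2.Canny(g[...,k],20,50) for k in range(3)],0); d=np.minimum(cv2.distanceTransform(255-e,cv2.DIST_L2,5),8).astype(np.float32)
    def full(u): # fwd, lat, yaw, th, z about start pose
        a=np.radians(-16.7); return np.array([.5521+u[0]*np.cos(a)-u[1]*np.sin(a),-.072+u[0]*np.sin(a)+u[1]*np.cos(a),u[2],u[3],u[4]])
    def per(u):
        q=proj('scene',world(full(u),S)).astype(np.float32); return cv2.remap(d,q[:,:1],q[:,1:],cv2.INTER_LINEAR).reshape(8,40).mean(1)
    for seed in(1,2):
        r=differential_evolution(lambda u:per(u).mean(),[(-.04,.03),(-lat,lat),(-.36,-.22),tuple(np.radians(tb)),zb],seed=seed,maxiter=200,popsize=25,tol=1e-7)
        u=r.x;print(f,'fwd',u[0],'lat',u[1],'yaw',np.degrees(u[2]),'tilt',np.degrees(u[3]),'z',u[4],'cost',r.fun,per(u))
run('pics/scene0.png',(-8,15)); run('pics/j_scene.png',(-5,45)); run('pics/j_scene.png',(-5,45),.004,(.0585,.0595)); run('pics/j_scene.png',(-5,45),.02)
E
```

```text
pics/scene0.png fwd -0.0003329312057971136 lat 0.00012288098647832512 yaw -16.781960933097615 tilt -0.3753396484777832 z 0.05867277747539648 cost 0.22845348715782166 [0.2876 0.1329 0.0987 0.2736 0.5145 0.1576 0.2319 0.1309]
pics/scene0.png fwd -0.0001175570836166543 lat 7.566931118725951e-05 yaw -16.78023394557974 tilt -0.43318131566431806 z 0.05876682109322062 cost 0.22871717810630798 [0.2872 0.1316 0.0989 0.2788 0.5154 0.1577 0.2292 0.131 ]
pics/j_scene.png fwd -0.03999642761764437 lat -0.0009766399007812585 yaw -17.52885390620904 tilt 25.430733607744394 z 0.06137880131993648 cost 1.1198856830596924 [0.2263 0.3544 1.0317 0.5665 4.037  1.445  0.3597 0.9384]
pics/j_scene.png fwd -0.039998469420571336 lat -0.0009764780957853949 yaw -17.534549098266954 tilt 25.431595547277198 z 0.06138095924096761 cost 1.1197453737258911 [0.2274 0.3537 1.0297 0.5655 4.0382 1.4448 0.3597 0.9389]
pics/j_scene.png fwd -0.03999571737122749 lat -0.00046959937263588717 yaw -17.736683575471694 tilt 24.77147706622453 z 0.05948459996786213 cost 1.1263105869293213 [0.1912 0.3216 0.9988 0.5501 4.1693 1.4266 0.4356 0.9173]
pics/j_scene.png fwd -0.03999829410922415 lat -0.0004918087323968222 yaw -17.71727775367339 tilt 24.80394996063483 z 0.05949970662009957 cost 1.1262173652648926 [0.1975 0.3269 0.9964 0.5556 4.1461 1.4305 0.4408 0.9161]
pics/j_scene.png fwd -0.039978848646626486 lat -0.0009953620951604393 yaw -17.596205101579876 tilt 25.4697848559607 z 0.06148275720621514 cost 1.1198151111602783 [0.2433 0.3459 1.0169 0.5743 4.0357 1.4288 0.3704 0.9432]
pics/j_scene.png fwd -0.03999894409816808 lat -0.000976431291624118 yaw -17.533812794756408 tilt 25.431455999766055 z 0.0613803486336381 cost 1.1198618412017822 [0.2273 0.3537 1.03   0.5655 4.039  1.4448 0.3597 0.9389]
```

```bash
cat > run.py <<'E'
from track import *
def run(f,tb,lat=.004,zb=(.055,.08),fw=(-.12,.03),seeds=(1,2)):
    g=cv2.GaussianBlur(cv2.imread(f),(3,3),0); e=np.max([cv2.Canny(g[...,k],20,50) for k in range(3)],0); d=np.minimum(cv2.distanceTransform(255-e,cv2.DIST_L2,5),8).astype(np.float32)
    def full(u):
        a=np.radians(-16.7); return np.array([.5521+u[0]*np.cos(a)-u[1]*np.sin(a),-.072+u[0]*np.sin(a)+u[1]*np.cos(a),u[2],u[3],u[4]])
    def per(u):
        q=proj('scene',world(full(u),S)).astype(np.float32); return cv2.remap(d,q[:,:1],q[:,1:],cv2.INTER_LINEAR).reshape(8,40).mean(1)
    for seed in seeds:
        r=differential_evolution(lambda u:np.minimum(per(u),3).mean(),[fw,(-lat,lat),(-.36,-.22),tuple(np.radians(tb)),zb],seed=seed,maxiter=200,popsize=25,tol=1e-7)
        u=r.x;print(f,'fwd %.4f lat %.4f yaw %.2f tilt %.2f z %.4f cost %.3f'%(u[0],u[1],np.degrees(u[2]),np.degrees(u[3]),u[4],r.fun),per(u))
    return full(u)
E
python3 - <<'E'
from run import *
for tb in((-5,60),): run('pics/j_scene.png',tb,.006)
run('pics/j_scene.png',(-5,60),.006,(.058,.06))
# handle pinch predicted at fits printed above
b=cv2.imread('pics/b36.png'); print(b.shape)
E
```

```text
pics/j_scene.png fwd -0.0624 lat 0.0015 yaw -17.33 tilt 32.98 z 0.0550 cost 0.743 [0.1448 0.2759 0.2995 0.3065 4.1096 1.2782 0.3685 0.2724]
pics/j_scene.png fwd -0.0627 lat 0.0015 yaw -17.23 tilt 33.09 z 0.0551 cost 0.744 [0.1322 0.2762 0.3086 0.3036 4.1038 1.2941 0.3638 0.2714]
pics/j_scene.png fwd -0.0661 lat 0.0009 yaw -16.94 tilt 35.55 z 0.0580 cost 0.756 [0.2086 0.2941 0.2586 0.3332 3.9671 1.2566 0.4254 0.269 ]
pics/j_scene.png fwd -0.0668 lat 0.0008 yaw -16.81 tilt 35.91 z 0.0580 cost 0.756 [0.2278 0.289  0.2664 0.3333 3.9362 1.2624 0.3942 0.2724]
(560, 560, 3)
```

The edge fit says that on the way back the tub slid about 6 cm backward on its edge and is still tilted about 34°. The grip friction stopped the handle turning in the pads. I'll lower the grip to 20 N so the handle can turn, then rock about the edge where it now stands, in small steps.

Call:
{"api": "move_arm", "payload": {
  "commands": [
    {"grip":1,"x":0,"y":0,"z":0,"wx":0,"wy":0,"wz":0},
    {"grip":1,"x":0.002,"y":0,"z":0.001,"wx":0,"wy":0,"wz":0},
    {"grip":1,"x":0.005,"y":0,"z":0.002,"wx":0,"wy":0,"wz":0},
    {"grip":1,"x":0.008,"y":0,"z":0.003,"wx":0,"wy":0,"wz":0},
    {"grip":1,"x":0.008,"y":0,"z":0.003,"wx":0,"wy":0,"wz":0}
  ],
  "grip_force": 20
}}

```text
time: 10.85
position: [0.4496, -0.039, 0.1697]
orientation: [179.9, 0.2, 163.5]
wrist_force: [-1.4, -1.7, 20.3]
grip_width: 0.0235
grasp_force: 59.8
```

```bash
cat > chk.py <<'E'
import sys
from go import *
from run import *
s=manip.sense(); print(s['time'],s['position'],s['orientation'],'F',s['wrist_force'],'M',s['moment'],s['grip_width'],s['grasp_force'])
f=manip.grab_frame('scene'); p=f'pics/c_{sys.argv[1]}.png'; cv2.imwrite(p,f['img'])
v=run(p,(-5,60),.008,(.0575,.068),seeds=(1,))
a=np.radians(-16.7); d=s['position']-np.array([v[0],v[1],v[4]]); fw=d[0]*np.cos(a)+d[1]*np.sin(a); z=d[2]+.019
c,q=np.cos(v[3]),np.sin(v[3]); print('pinch rel edge (world) %.4f %.4f, in tub %.4f %.4f'%(fw,z,c*fw-q*z,q*fw+c*z))
E
python3 chk.py 1
```

```text
10.85 [ 0.4496 -0.039   0.1697] [179.8785   0.1825 163.4856] F [-1.3957 -1.6561 20.3459] M [-0.5434 -0.0898 -0.0516] 0.0234614159790287 59.77322816848755
pics/c_1.png fwd -0.0641 lat 0.0008 yaw -17.09 tilt 31.33 z 0.0575 cost 0.734 [0.2168 0.2803 0.2849 0.3271 3.8253 1.1454 0.3729 0.2439]
pinch rel edge (world) -0.0436 0.1312, in tub -0.1055 0.0894
```

Call:
{"api": "move_arm", "payload": {
  "commands": [
    {"grip":1,"x":0.003,"y":0,"z":-0.001,"wx":0,"wy":0,"wz":0},
    {"grip":1,"x":0.006,"y":0,"z":0,"wx":0,"wy":0,"wz":0},
    {"grip":1,"x":0.009,"y":0,"z":0.001,"wx":0,"wy":0,"wz":0},
    {"grip":1,"x":0.012,"y":0,"z":0.002,"wx":0,"wy":0,"wz":0},
    {"grip":1,"x":0.014,"y":0,"z":0.003,"wx":0,"wy":0,"wz":0},
    {"grip":1,"x":0.014,"y":0,"z":0.003,"wx":0,"wy":0,"wz":0}
  ],
  "grip_force": 20
}}

```text
time: 11.5
position: [0.4333, -0.0343, 0.1636]
orientation: [180.0, -0.1, 163.5]
wrist_force: [0.6, -0.7, 5.8]
grip_width: 0.0232
grasp_force: 58.1
```

```bash
python3 chk.py 2
```

```text
11.5 [ 0.4333 -0.0343  0.1636] [179.9975  -0.1007 163.5454] F [ 0.5894 -0.6656  5.7711] M [-0.2518 -0.6356  0.0515] 0.02318201443649113 58.12719762325287
pics/c_2.png fwd -0.0666 lat 0.0007 yaw -16.87 tilt 25.40 z 0.0578 cost 0.648 [0.1207 0.3219 0.3071 0.4012 3.7694 0.4838 0.2824 0.2671]
pinch rel edge (world) -0.0580 0.1248, in tub -0.1060 0.0878
```

The tub now turns properly: 25° with the edge fixed. Before setting it down I'll slide it forward, edge on the block, to where it stood. The final handle position would otherwise be too close to the robot base.

Call:
{"api": "move_arm", "payload": {
  "commands": [
    {"grip":1,"x":-0.004,"y":0,"z":-0.0005,"wx":0,"wy":0,"wz":0},
    {"grip":1,"x":-0.009,"y":0,"z":-0.0005,"wx":0,"wy":0,"wz":0},
    {"grip":1,"x":-0.014,"y":0,"z":-0.0005,"wx":0,"wy":0,"wz":0},
    {"grip":1,"x":-0.019,"y":0,"z":-0.0005,"wx":0,"wy":0,"wz":0},
    {"grip":1,"x":-0.024,"y":0,"z":-0.0005,"wx":0,"wy":0,"wz":0},
    {"grip":1,"x":-0.028,"y":0,"z":-0.0005,"wx":0,"wy":0,"wz":0},
    {"grip":1,"x":-0.03,"y":0,"z":-0.0005,"wx":0,"wy":0,"wz":0},
    {"grip":1,"x":-0.03,"y":0,"z":-0.0005,"wx":0,"wy":0,"wz":0}
  ],
  "grip_force": 20
}}

```text
time: 12.35
position: [0.4555, -0.0407, 0.168]
orientation: [179.8, -1.3, 163.5]
wrist_force: [-25.9, 4.7, 60.4]
grip_width: 0.0236
grasp_force: 85.1
```

```bash
python3 chk.py 3
```

```text
12.35 [ 0.4555 -0.0407  0.168 ] [179.8364  -1.3096 163.48  ] F [-25.8848   4.6837  60.3607] M [1.3167 6.8267 0.0257] 0.023632481051941025 85.138445624616
pics/c_3.png fwd -0.0653 lat 0.0009 yaw -17.13 tilt 34.12 z 0.0575 cost 0.730 [0.1542 0.2947 0.2568 0.2987 4.0101 1.2074 0.3861 0.2444]
pinch rel edge (world) -0.0362 0.1295, in tub -0.1026 0.0869
```

Call:
{"api": "move_arm", "payload": {
  "commands": [
    {"grip":1,"x":0.004,"y":0,"z":-0.004,"wx":0,"wy":0,"wz":0},
    {"grip":1,"x":0.008,"y":0,"z":-0.005,"wx":0,"wy":0,"wz":0},
    {"grip":1,"x":0.013,"y":0,"z":-0.004,"wx":0,"wy":0,"wz":0},
    {"grip":1,"x":0.018,"y":0,"z":-0.003,"wx":0,"wy":0,"wz":0},
    {"grip":1,"x":0.023,"y":0,"z":-0.001,"wx":0,"wy":0,"wz":0},
    {"grip":1,"x":0.027,"y":0,"z":0,"wx":0,"wy":0,"wz":0},
    {"grip":1,"x":0.03,"y":0,"z":0.0005,"wx":0,"wy":0,"wz":0},
    {"grip":1,"x":0.03,"y":0,"z":0.0005,"wx":0,"wy":0,"wz":0}
  ],
  "grip_force": 20
}}

```text
time: 13.2
position: [0.4344, -0.0346, 0.1641]
orientation: [180.0, 0.0, 163.5]
wrist_force: [3.7, -0.6, -1.5]
grip_width: 0.0232
grasp_force: 56.1
```

```bash
python3 chk.py 4; python3 - <<'E'
from fit import *
f,cx,cy,T=C['top']
a=np.radians(-16.7)
for u,w in((0,478),(340,587),(400,381),(18,257)):
    u=u/2.1+149.75;w=w/2.1+59.75; d=T[:,:3]@np.array([(u-cx)/f,-(w-cy)/f,-1]); P=T[:,3]+d*(.06-T[2,3])/d[2]; e=P[:2]-[.5521,-.072]; print(P,'fwd',e@[np.cos(a),np.sin(a)],'lat',e@[-np.sin(a),np.cos(a)])
E
```

```text
13.2 [ 0.4344 -0.0346  0.1641] [179.9725   0.0474 163.5274] F [ 3.6801 -0.6335 -1.4504] M [-0.4563 -1.1387 -0.0246] 0.023221265820315563 56.10425412654877
pics/c_4.png fwd -0.0732 lat 0.0007 yaw -17.02 tilt 27.91 z 0.0575 cost 0.620 [0.1943 0.2774 0.2695 0.3506 3.6653 0.298  0.296  0.271 ]
pinch rel edge (world) -0.0503 0.1255, in tub -0.1032 0.0874
[0.3992228  0.13888509 0.06      ] fwd -0.20702926521873452 lat 0.15805960883326203
[ 0.30226223 -0.20096149  0.06      ] fwd -0.20224179822299693 lat -0.19531572974653727
[ 0.50713382 -0.25920528  0.06      ] fwd 0.010725789446175485 lat -0.19223093459943577
[0.62327111 0.13714318 0.06      ] fwd 0.008069800309368984 lat 0.22077380639583233
```

Call:
{"api": "move_arm", "payload": {
  "commands": [
    {"grip":1,"x":0,"y":0,"z":0,"wx":0,"wy":0,"wz":0},
    {"grip":1,"x":0,"y":0,"z":-0.0012,"wx":0,"wy":0,"wz":0},
    {"grip":1,"x":-0.003,"y":0,"z":-0.0014,"wx":0,"wy":0,"wz":0},
    {"grip":1,"x":-0.006,"y":0,"z":-0.0014,"wx":0,"wy":0,"wz":0},
    {"grip":1,"x":-0.009,"y":0,"z":-0.0014,"wx":0,"wy":0,"wz":0},
    {"grip":1,"x":-0.012,"y":0,"z":-0.0014,"wx":0,"wy":0,"wz":0}
  ],
  "grip_force": 80
}}

```text
time: 13.85
position: [0.4401, -0.0363, 0.1666]
orientation: [180.0, -1.0, 163.5]
wrist_force: [-18.7, 4.4, 36.3]
grip_width: 0.0231
grasp_force: 88.4
```

```bash
python3 chk.py 5
```

```text
13.85 [ 0.4401 -0.0363  0.1666] [179.9518  -0.9779 163.4906] F [-18.6913   4.4035  36.2788] M [ 0.9689  4.7992 -0.0025] 0.023106440468191092 88.4118651598692
pics/c_5.png fwd -0.0751 lat 0.0008 yaw -17.38 tilt 31.26 z 0.0575 cost 0.736 [0.2934 0.2875 0.2719 0.3295 3.7393 1.0865 0.3632 0.259 ]
pinch rel edge (world) -0.0425 0.1281, in tub -0.1028 0.0875
```

Call:
{"api": "move_arm", "payload": {
  "commands": [
    {"grip":1,"x":0.004,"y":0,"z":-0.001,"wx":0,"wy":0,"wz":0},
    {"grip":1,"x":0.009,"y":0,"z":0.0005,"wx":0,"wy":0,"wz":0},
    {"grip":1,"x":0.012,"y":0,"z":0.002,"wx":0,"wy":0,"wz":0},
    {"grip":1,"x":0.016,"y":0,"z":0.0042,"wx":0,"wy":0,"wz":0},
    {"grip":1,"x":0.02,"y":0,"z":0.006,"wx":0,"wy":0,"wz":0},
    {"grip":1,"x":0.024,"y":0,"z":0.008,"wx":0,"wy":0,"wz":0},
    {"grip":1,"x":0.024,"y":0,"z":0.008,"wx":0,"wy":0,"wz":0}
  ],
  "grip_force": 20
}}

```text
time: 14.6
position: [0.4232, -0.0313, 0.1594]
orientation: [179.9, -0.0, 163.5]
wrist_force: [-4.8, -1.3, 20.4]
grip_width: 0.0231
grasp_force: 81.2
```

```bash
python3 chk.py 6
```

```text
14.6 [ 0.4232 -0.0313  0.1594] [179.895   -0.022  163.4584] F [-4.7743 -1.2662 20.3762] M [-0.4621  0.2675 -0.2477] 0.023077797982977804 81.23350381851196
pics/c_6.png fwd -0.0768 lat 0.0005 yaw -16.67 tilt 24.19 z 0.0578 cost 0.647 [0.141  0.3092 0.2888 0.3712 3.2786 0.5365 0.2556 0.2697]
pinch rel edge (world) -0.0584 0.1206, in tub -0.1027 0.0861
```

Call:
{"api": "move_arm", "payload": {
  "commands": [
    {"grip":1,"x":0.004,"y":0,"z":0.002,"wx":0,"wy":0,"wz":0},
    {"grip":1,"x":0.0085,"y":0,"z":0.0042,"wx":0,"wy":0,"wz":0},
    {"grip":1,"x":0.0127,"y":0,"z":0.0066,"wx":0,"wy":0,"wz":0},
    {"grip":1,"x":0.0166,"y":0,"z":0.0091,"wx":0,"wy":0,"wz":0},
    {"grip":1,"x":0.0205,"y":0,"z":0.0117,"wx":0,"wy":0,"wz":0},
    {"grip":1,"x":0.0242,"y":0,"z":0.0145,"wx":0,"wy":0,"wz":0},
    {"grip":1,"x":0.0242,"y":0,"z":0.0145,"wx":0,"wy":0,"wz":0}
  ],
  "grip_force": 20
}}

```text
time: 15.35
position: [0.3997, -0.0243, 0.1431]
orientation: [180.0, 0.0, 163.5]
wrist_force: [0.8, -0.9, 6.9]
grip_width: 0.0233
grasp_force: 80.0
```

```bash
python3 chk.py 7; python3 -c "
from rig import manip;print(manip.sense()['joint_positions'])"
```

```text
15.35 [ 0.3997 -0.0243  0.1431] [179.9581   0.0148 163.4885] F [ 0.8329 -0.8555  6.9012] M [-0.4158 -0.7486 -0.19  ] 0.02332283406094911 79.98576521873474
pics/c_7.png fwd -0.0766 lat 0.0001 yaw -16.37 tilt 12.04 z 0.0588 cost 0.401 [0.2508 0.3608 0.1596 0.4378 0.3175 1.0391 0.4498 0.1956]
pinch rel edge (world) -0.0831 0.1033, in tub -0.1028 0.0837
[-38.22659447   2.72838289  36.91403749 126.58208208  -2.13706315
  51.22689326  73.48193452]
```

Call:
{"api": "move_arm", "payload": {
  "commands": [
    {"grip":1,"x":0.0035,"y":0,"z":0.003,"wx":0,"wy":0,"wz":0},
    {"grip":1,"x":0.007,"y":0,"z":0.0062,"wx":0,"wy":0,"wz":0},
    {"grip":1,"x":0.0104,"y":0,"z":0.0093,"wx":0,"wy":0,"wz":0},
    {"grip":1,"x":0.0135,"y":0,"z":0.0126,"wx":0,"wy":0,"wz":0},
    {"grip":1,"x":0.0166,"y":0,"z":0.016,"wx":0,"wy":0,"wz":0},
    {"grip":1,"x":0.0182,"y":0,"z":0.0178,"wx":0,"wy":0,"wz":0},
    {"grip":1,"x":0.0182,"y":0,"z":0.0178,"wx":0,"wy":0,"wz":0}
  ],
  "grip_force": 20
}}

```text
time: 16.1
position: [0.3818, -0.0191, 0.1247]
orientation: [180.0, -0.0, 163.5]
wrist_force: [1.0, 0.8, 3.1]
grip_width: 0.0228
grasp_force: 79.4
```

```bash
python3 chk.py 8
```

```text
16.1 [ 0.3818 -0.0191  0.1247] [179.994   -0.0242 163.4809] F [1.0398 0.8389 3.0504] M [-0.2001 -0.7012 -0.2204] 0.02276328928969044 79.38201069831848
pics/c_8.png fwd -0.0768 lat 0.0002 yaw -16.42 tilt 0.99 z 0.0590 cost 0.474 [0.3089 0.3162 0.1367 0.146  1.4265 0.575  0.7334 0.1498]
pinch rel edge (world) -0.1016 0.0846, in tub -0.1030 0.0828
```

The tub is practically upright. I'll set it down fully.

Call:
{"api": "move_arm", "payload": {
  "commands": [
    {"grip":1,"x":0.0012,"y":0,"z":0.0012,"wx":0,"wy":0,"wz":0},
    {"grip":1,"x":0.0022,"y":0,"z":0.0026,"wx":0,"wy":0,"wz":0},
    {"grip":1,"x":0.0022,"y":0,"z":0.0026,"wx":0,"wy":0,"wz":0}
  ],
  "grip_force": 20
}}

```text
time: 16.45
position: [0.3802, -0.0186, 0.1226]
orientation: [180.0, 0.0, 163.5]
wrist_force: [-0.8, 1.0, 5.9]
grip_width: 0.0232
grasp_force: 79.7
```

```bash
python3 chk.py 9
```

```text
16.45 [ 0.3802 -0.0186  0.1226] [179.9721   0.0143 163.4752] F [-0.7831  1.0285  5.8986] M [-0.3244 -0.5416 -0.1588] 0.02320508571475867 79.65767025947571
pics/c_9.png fwd -0.0778 lat 0.0005 yaw -16.63 tilt -0.22 z 0.0578 cost 0.448 [0.2546 0.33   0.1372 0.1681 1.3161 0.5702 0.7071 0.1027]
pinch rel edge (world) -0.1022 0.0838, in tub -0.1019 0.0842
```

The tub is flat on the block. I'll slide it forward on its base to where it stood, with a short test first.

Call:
{"api": "move_arm", "payload": {
  "commands": [
    {"grip":1,"x":-0.003,"y":0,"z":0.0005,"wx":0,"wy":0,"wz":0},
    {"grip":1,"x":-0.006,"y":0,"z":0.0005,"wx":0,"wy":0,"wz":0},
    {"grip":1,"x":-0.009,"y":0,"z":0.0005,"wx":0,"wy":0,"wz":0},
    {"grip":1,"x":-0.012,"y":0,"z":0.0005,"wx":0,"wy":0,"wz":0}
  ],
  "grip_force": 20
}}

```text
time: 16.9
position: [0.3814, -0.019, 0.1219]
orientation: [-180.0, -1.5, 163.5]
wrist_force: [-27.0, 9.7, 39.0]
grip_width: 0.0229
grasp_force: 81.6
```

```bash
python3 chk.py 10
```

```text
16.9 [ 0.3814 -0.019   0.1219] [-179.9712   -1.5189  163.4555] F [-26.9845   9.673   39.0035] M [2.2047 5.2823 0.7978] 0.02293810248491622 81.55810117721558
pics/c_10.png fwd -0.0766 lat 0.0002 yaw -16.60 tilt -0.29 z 0.0588 cost 0.466 [0.2645 0.3003 0.124  0.208  1.4807 0.5836 0.6344 0.1313]
pinch rel edge (world) -0.1022 0.0820, in tub -0.1018 0.0825
```

Friction on the base is too high to slide it, and sliding isn't part of the task. The tub stands flat and well inside the block, so I'll relax and let go.

Call:
{"api": "move_arm", "payload": {
  "commands": [
    {"grip":1,"x":-0.005,"y":0,"z":0.0005,"wx":0,"wy":0,"wz":0},
    {"grip":1,"x":0.012,"y":0,"z":-0.0005,"wx":0,"wy":0,"wz":0},
    {"grip":1,"x":0.012,"y":0,"z":-0.0005,"wx":0,"wy":0,"wz":0},
    {"grip":-1,"x":0.012,"y":0,"z":-0.0005,"wx":0,"wy":0,"wz":0},
    {"grip":-1,"x":0.012,"y":0,"z":-0.0005,"wx":0,"wy":0,"wz":0},
    {"grip":-1,"x":0.012,"y":0,"z":-0.0005,"wx":0,"wy":0,"wz":0},
    {"grip":-1,"x":0.012,"y":0,"z":-0.0005,"wx":0,"wy":0,"wz":0},
    {"grip":-1,"x":0.012,"y":0,"z":-0.0005,"wx":0,"wy":0,"wz":0}
  ],
  "grip_force": 20
}}

```text
time: 17.75
position: [0.3795, -0.0189, 0.122]
orientation: [-180.0, -0.1, 163.5]
wrist_force: [-1.6, 0.2, -1.1]
grip_width: 0.0856
grasp_force: 1.1
```

Call:
{"api": "move_arm", "payload": {
  "commands": [
    {"grip":-1,"x":0.0,"y":0,"z":-0.02,"wx":0,"wy":0,"wz":0},
    {"grip":-1,"x":0.0,"y":0,"z":-0.05,"wx":0,"wy":0,"wz":0},
    {"grip":-1,"x":0,"y":0,"z":-0.09,"wx":0,"wy":0,"wz":0},
    {"grip":-1,"x":0,"y":0,"z":-0.13,"wx":0,"wy":0,"wz":0},
    {"grip":-1,"x":0,"y":0,"z":-0.16,"wx":0,"wy":0,"wz":0},
    {"grip":-1,"x":0,"y":0,"z":-0.16,"wx":0,"wy":0,"wz":0}
  ]
}}

```text
time: 18.35
position: [0.3838, -0.0187, 0.2869]
orientation: [179.7, 0.6, 163.5]
wrist_force: [0.5, 0.4, 0.1]
grip_width: 0.0855
grasp_force: 0.0
```

```bash
python3 chk.py 11; python3 -c "
from go import *
for n in('scene','wrist'):
    f=manip.grab_frame(n)
    for t in('onion1','tub','tray'):
        for d in manip.look_for(t,f): print(n,t,np.round(d['point'],3),round(d['confidence'],2))"
```

```text
18.35 [ 0.3838 -0.0187  0.2869] [179.6651   0.5673 163.4899] F [0.5459 0.3586 0.0502] M [ 0.0068 -0.0424 -0.0212] 0.08552425992062082 0.0
pics/c_11.png fwd -0.0842 lat -0.0013 yaw -16.62 tilt -0.03 z 0.0592 cost 0.441 [0.2698 0.3069 0.1521 0.1622 1.0914 0.5554 0.8618 0.1266]
pinch rel edge (world) -0.0924 0.2466, in tub -0.0922 0.2467
scene onion1 [ 0.588 -0.368  0.045] 0.92
scene onion1 [ 0.785 -0.113  0.049] 0.91
scene onion1 [ 0.486 -0.328  0.048] 0.9
scene onion1 [ 0.764 -0.173  0.05 ] 0.87
scene onion1 [ 0.399 -0.327  0.043] 0.76
scene onion1 [0.695 0.106 0.044] 0.61
scene tub [ 0.415 -0.024  0.129] 0.62
scene tray [ 0.687 -0.114  0.001] 0.74
wrist onion1 [ 0.47  -0.313  0.042] 0.7
wrist onion1 [ 0.389 -0.311  0.041] 0.68
wrist tub [ 0.462 -0.044  0.136] 0.7
wrist tray [0.646 0.012 0.007] 0.72
```

```bash
python3 -c "
from rig import manip;print(manip.finish_job())"
```

```text
the job is handed in; nothing more can be done
None
```

I handed the job in at about 18.5 s: both onions are in the tray, and the tub stands upright on the block, released, about 8 cm behind where it started. It slid back on its edge while I rocked it back and carried close to its full weight on the handle for a moment, so I can't rule out that it briefly lifted. Wrist force peaked at 73 N of the allowed 120 N.

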